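# Set the slope of a tube rack with a wedge

### The job

The culture tubes must lie at the slant that the red marker on their rack's scale shows. Slide the orange wedge straight in, thin end first, under the steel bar at the open end of the rack until the black pointer has risen level with the tip of the red marker, then let go and leave the wedge flat on the bench, carrying the rack. Do not shift the red marker, and leave the tape roll and the red-capped bottle where they are.

Things in the scene. Friction and masses are not known exactly. Their poses are not given: they have to be found in the camera images.
- slope_rack: Aluminium tube rack, 240 x 136 mm, fixed: two side rails 14 mm high, 112 mm apart, bare bench between them, and a hinged deck. Origin on the bench under its middle; x lengthwise from the open end (-0.12) to the hinge end (+0.12), z up. The wedge goes in along +x. The scale stands on the -y side, which faces the robot: 80 mm high, x -0.09 to -0.056, y -0.07.
- rack_mouth (a point): Lowest point of the steel lifting bar with the deck down: at x = -0.100, y = 0 of the rack, 14 mm above the bench; fixed to the frame, axes as the rack. The bar is 12 mm thick, lies along the rack's y, is free from y = -0.045 to +0.045, and weighs 2.5 to 5 N; it rises almost straight up as the wedge passes under it.
- pointer_tip (a point): Tip of the black pointer in front of the scale; part of the deck, it rises with the lifting bar (0.178 m from the hinge line, the bar 0.200 m: 0.89 mm for each mm of the bar). 36 mm above the bench while the deck is down. The pointer's arm stands out from the deck's corner to y = -0.08, at x = -0.11 of the rack.
- red_mark (a point): Tip of the red marker on the scale, close beside the pointer's path, 42 to 59 mm above the bench, different from case to case. Stiff friction holds the marker on the scale.
- wedge_heel (a point): Centre of the orange wedge's thick end block (40 mm long, 44 wide, 45 high, upright flanks: grip it here, across y), 22.5 mm above the bench. x points along the wedge to its thin end, z up. The wedge is loose, 0.11 to 0.22 kg, 200 mm long; from 20 mm ahead of this point its top slopes down 1 in 4 over 160 mm to the thin end, 5 mm thick.
- wedge_tip (a point): Middle of the wedge's thin end, 180 mm along x from wedge_heel, 2.5 mm above the bench.
- wedge: The whole wedge; origin at the middle of its underside, 80 mm along x from wedge_heel; axes as wedge_heel.
- tube_deck: The hinged deck with four white, blue-capped tubes held fast in it (0.5 to 0.9 kg); origin on the hinge line, which lies along the rack's y at x = +0.10, 32 mm above the bench. Its free end is at x = -0.115 of the rack, 60 mm high when down, 85 mm when raised; it lifts freely and falls back by its own weight.
- tape_roll: Roll of tan tape lying flat, 97 mm across, 25 mm high, loose, left of the wedge; origin under its middle. Leave alone.
- red_bottle: Bottle with red cap, 48 mm across, 111 mm high, loose, standing behind the rack (a fixed bottle with a blue cap stands beside it); origin under its middle. Leave alone.

How it is judged:
At the end, for the whole second after the job is handed in: The pointer's tip is within 3 mm of the height of the red marker's tip, the deck rests on the wedge, and the wedge lies still and flat on the bench (within 3 degrees), pointing straight into the rack (within 12 degrees), thin end at least 40 mm past the bar (z of pointer_tip in the frame of red_mark between -0.003 and 0.003 m and contact force between wedge and tube_deck above 0.5 N and angle between wedge's own z axis and vertical below 0.06 rad and x of wedge_tip in the frame of slope_rack above -0.06 m and angle between the x axis of wedge and the x axis of slope_rack, either way round below 0.21 rad and linear speed of wedge below 0.01 m/s); the robot touches nothing.
It fails at once if the red marker is shifted by more than 3 mm (distance of red_mark from where it was at the start of the episode above 0.003 m).
It fails at once if the tape roll or the red-capped bottle is moved by more than 30 mm (distance of any of tape_roll, red_bottle from where it was at the start of the episode above 0.03 m).
It also fails if it takes over 48 s, if anything falls off the work surface, if the arm or the gripper's body presses on something with over 40 N, if the wrist force passes 120 N, or if a joint passes its speed limit or range.

### The arm

A 6-joint arm with a two-finger parallel gripper is mounted at the origin on a cart in front of the work surface, level with it; the furniture and walls round the work are solid. World frame = base frame: x ahead of the robot, y to its left, z up, the work surface at z = 0. Lengths are in m, angles in rad, forces in N, time in s.
With the tool pointing down it reaches from about 0.3 to 0.875 m from the base axis. Payload 6.4 kg.
Tool frame: the origin (TCP) lies between the finger pads; the fingertips stand ctrl.tip_reach ahead of it and the grasp point (between the pads) lies 11 mm behind it (ctrl.tip_reach is the distance from the TCP to the fingertips, in m); z points along the fingers, x is the direction in which the jaws open and shut, and the axes are right-handed (so a half turn about z gives the same grasp; the last joint's range is limited). The gripper opens to 85 mm and grips with 20 to 120 N. Pads are 22 mm wide; open, the fingers measure 114 mm over their backs; the gripper's body (76 mm by 85 mm) begins 54 mm behind the grasp point. The pads swing forward as they close: fully open they stand 13 mm farther back than shut.
Start: joints at [0.982, 0.181, 1.607, -0, 1.354, -0.206], TCP at [0.215, 0.533, 0.239] pointing down, gripper open.
Joint ranges: [-2.99, 2.99], [-0.89, 2.07], [0.3, 2.58], [-1.14, 4.28], [0, 2.63], [-3.12, 3.12]. Speed limits (rad/s): [2.57, 2.57, 3.01, 3.14, 3.14, 3.14].

### API

Orientations are given as a unit quaternion [w, x, y, z].
In Python, from bench import telemetry, viewer, ticket, nets, ctrl gives the robot as it stands.
- The arm moves only by the tool step_arm, never from a script. Its argument "plan" is a list of rows, each a list of 2 entries, a list of its own where there are three numbers: the shift along the tool's x, y, z in m, then the turn, a rotation vector about the tool's x, y, z in degrees. A call has 1 to 5 rows; each row is the pose to reach, as a shift and turn from the pose commanded when the call began, along the tool's axes at that moment; what a row does not reach only later rows make up. A row lasts 1/10 s, in which the tool goes at most 50 mm and 8.59 degrees, less where a joint would pass 70% of its speed; a pose out of reach is approached as far as the arm can. A call with a gripper value outside its range is refused whole. "fingers" is the opening in per cent of the stroke, from 0 (shut) to 100 (fully open), set as the call begins (left out, the last holds). The fingers move at their own pace and stop on an object; the grip force is fixed at half the most. Time passes only in rows, so rows that repeat a pose let the fingers close. It gives the time, the measured TCP pose, the force and the opening at its end, in the units of the state.
- telemetry.get_obs(): the state, without advancing time (a new reading comes with each control period).
- viewer.camera(name): name is "scene" or "top" or "wrist"; returns the picture (480x640x3 uint8, red, green, blue); there is no depth.
- viewer.get_calibration(name): a dict with "K" (3x3 intrinsics, pixels), "dist" ([k1, k2, p1, p2, k3] as OpenCV has them; the pictures are not rectified), "origin" and "orientation" of the camera in the world. Camera axes: x right, y up, looking along -z (the intrinsics and any distortion apply to the point x, -y, -z); pixel columns grow to the right and rows downward; lengths in m; the calibration is good to about 2 mm. A picture is of the moment at which its call begins: read the wrist's pose just before it. get_calibration takes no time and is no camera call; for the wrist camera it gives the pose at the moment of the call.
- ticket.hand_in(): hands the job in, once; it reports no verdict.
Trained networks look in the newest picture that a camera, given by its name, has taken for a name from the list of things; names that differ only in an ending like _2 or _b are one class to them, and where a whole thing is asked for, a point or a joint stands for the part that bears it (a point fixed in the world has none). Each returns a list of dicts, best first, with "score" (0 to 1); they miss things now and then, are a little off and sometimes report something else, mostly with a low value. They report only what shows in the picture. A call takes as long as a camera call.
- nets.boxes_of(thing, camera): "extent" ([left, top, right, bottom] in pixels, round what is visible of it).
The state is a dict: "time_s": time; "q": joint angles; "dq": joint speeds; "joint_efforts": joint torques, N m; "eef_pos": TCP position; "eef_rot": TCP orientation; "wrist_force": force on the tool from outside, world axes, zero at the start; "torque": the same for the moment, N m; "opening": opening from 0.0 (shut) to 1.0 (fully open).
Only numpy, scipy, OpenCV 4.12 (cv2) and the standard library are available. Lean on these libraries where they do the work, as an engineer would, in place of code of your own. Each camera call takes 0.05 s, during which the arm holds its last target.

## Working session

There is one attempt and no reset: what is moved stays moved. The work goes in short steps, Python scripts to look and compute and a tool call to move; the robot and the scene stay as the last step left them, time stands still between calls to the robot, and variables do not carry over. Pictures are saved under pics/ and viewed, and the job is handed in when it is done.

Besides the shell and the picture viewer there is one more tool, called after "Request:" as name(argument=value, ...), one argument or row to a line, values as JSON. step_arm: Moves the arm, as the interface text tells. Its arguments: {"type":"object","properties":{"plan":{"type":"array"},"fingers":{"type":"number"}},"required":["plan"]}

```bash
mkdir -p pics; ls; python3 - <<'E'
from bench import telemetry, viewer, nets, ctrl
import cv2
print(telemetry.get_obs(), ctrl.tip_reach)
for c in ["scene","top"]:
    im=viewer.camera(c); cv2.imwrite(f"pics/{c}0.png",im[:,:,::-1]); print(c,viewer.get_calibration(c))
    for t in ["slope_rack","rack_mouth","pointer_tip","red_mark","wedge_heel","wedge_tip","wedge","tape_roll","red_bottle"]:
        print(t,[(b['extent'],round(b['score'],2)) for b in nets.boxes_of(t,c)[:2]])
E
```

```text
pics
{'time_s': 0.0, 'q': array([ 9.81690312e-01,  1.81531437e-01,  1.60801445e+00,  4.08841519e-06,
        1.35373739e+00, -2.06345679e-01]), 'dq': array([ 0.0003958 ,  0.00158829, -0.00035038,  0.00124814, -0.00052329,
       -0.00062794]), 'joint_efforts': array([-3.04923078e-04, -4.44882166e+01, -3.51333725e+01, -4.06733052e-04,
        9.20120539e-03, -3.90167361e-05]), 'eef_pos': array([0.21446305, 0.53294518, 0.2383864 ]), 'eef_rot': array([ 3.17708503e-04,  8.28698473e-01,  5.59694672e-01, -7.83335144e-04]), 'wrist_force': array([-0.23648771, -0.27004831,  0.41265207]), 'torque': array([ 0.00211874, -0.01820012,  0.05014699]), 'opening': 1.0007734293579684} 0.008
scene {'K': array([[578.46602863,   0.        , 318.55547404],
       [  0.        , 578.46602863, 244.20234851],
       [  0.        ,   0.        ,   1.        ]]), 'dist': array([-0.06554062,  0.        ,  0.        ,  0.        ,  0.        ]), 'origin': array([0.01991481, 1.19098287, 0.71725886]), 'orientation': array([-0.21575389, -0.13655476,  0.49082655,  0.83300202])}
slope_rack [([295.1, 192.7, 355.9, 239.
[... 560 characters left out ...]
     ]]), 'dist': array([-0.18816168,  0.        ,  0.        ,  0.        ,  0.        ]), 'origin': array([0.4136758 , 0.17712042, 1.29950615]), 'orientation': array([-0.70460245, -0.04181585,  0.05942923,  0.70587179])}
slope_rack [([352.9, 137.9, 468.3, 242.0], 0.6)]
rack_mouth [([351.6, 137.7, 468.7, 240.7], 0.56)]
pointer_tip [([361.3, 141.1, 465.7, 244.9], 0.93)]
red_mark [([359.6, 139.6, 463.5, 244.5], 0.3)]
wedge_heel [([217.1, 276.4, 310.9, 306.6], 0.68)]
wedge_tip [([217.4, 278.3, 309.0, 305.5], 0.88)]
wedge [([214.1, 274.5, 306.8, 305.0], 0.97)]
tape_roll [([169.0, 288.3, 214.9, 334.2], 0.61), ([218.3, 277.6, 308.8, 305.5], 0.34)]
red_bottle [([342.1, 139.8, 367.7, 174.1], 0.92)]
```

View pics/scene0.png

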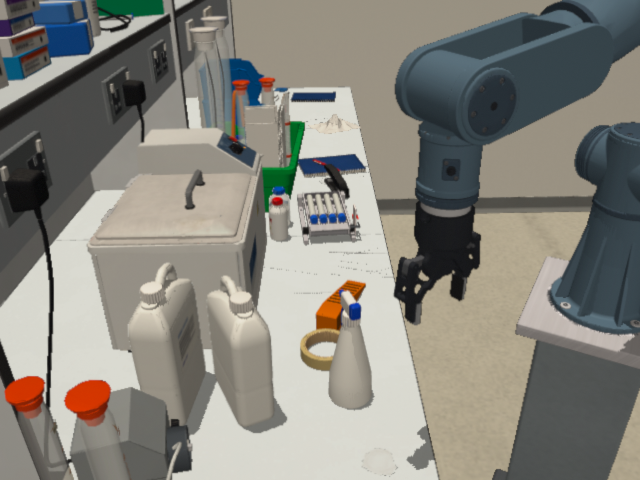

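View pics/top0.png

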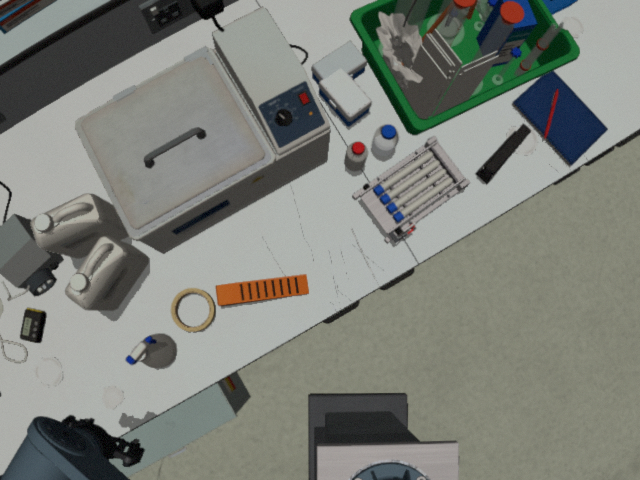

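```bash
python3 - <<'E'
import cv2
a=cv2.imread("pics/scene0.png")[170:390,240:400]; cv2.imwrite("pics/scene0z.png",cv2.resize(a,None,fx=2.7*1,fy=2.7,interpolation=cv2.INTER_CUBIC))
a=cv2.imread("pics/top0.png")[120:320,200:480]; cv2.imwrite("pics/top0z.png",cv2.resize(a,None,fx=2.8,fy=2.8,interpolation=cv2.INTER_CUBIC))
E
```

```text
(no output)
```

View pics/scene0z.png

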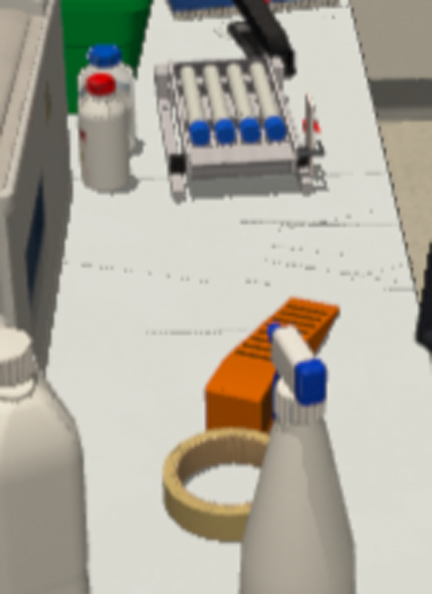

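View pics/top0z.png

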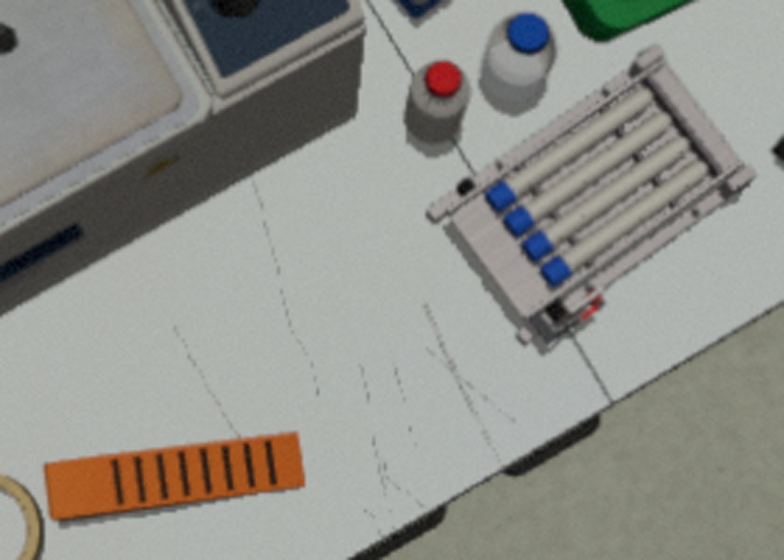

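```bash
cat > h.py <<'E'
import numpy as np, cv2
from scipy.spatial.transform import Rotation as R
from bench import telemetry, viewer, nets, ctrl
def rot(q): return R.from_quat([q[1],q[2],q[3],q[0]]).as_matrix()
def ray(c,px):
    u=cv2.undistortPoints(np.array([[px]],float),c['K'],c['dist'])[0,0]
    d=rot(c['orientation'])@np.array([u[0],-u[1],-1.0]); return c['origin'],d
def atz(c,px,z):
    o,d=ray(c,px); return o+d*(z-o[2])/d[2]
def proj(c,P):
    p=rot(c['orientation']).T@(np.array(P,float)-c['origin'])
    q=np.array([[p[0],-p[1],-p[2]]])
    return cv2.projectPoints(q,np.zeros(3),np.zeros(3),c['K'],c['dist'])[0][0,0]
E
python3 - <<'E'
from h import *
c=viewer.get_calibration('top')
im=cv2.imread('pics/top0.png'); hsv=cv2.cvtColor(im,cv2.COLOR_BGR2HSV)
m=cv2.inRange(hsv,(5,150,120),(16,255,255)); m[:, :200]=0;m[:260]=0;m[320:]=0;m[:,330:]=0
cnt=max(cv2.findContours(m,0,2)[0],key=cv2.contourArea); r=cv2.boxPoints(cv2.minAreaRect(cnt));print(r)
z=lambda p:(p[0]/2.8+200,p[1]/2.8+120)
for n,p,h in [('wt1',(298,433),.005),('wt2',(304,485),.005),('wh1',(45,464),.045),('wh2',(52,519),.045)]:
    print(n,atz(c,z(p),h))
for n,p,h in [('rail L near',(433,213),.014),('rail L far',(648,52),.014),('rail R near',(525,337),.014),('railR far',(745,180),.014)]:
    print(n,atz(c,z(p),h))
print('red cap',atz(c,z((444,78)),.111),'tape',atz(c,(192,311),.025))
E
```

```text
[[215.39777 285.38287]
 [305.51672 273.62823]
 [308.0818  293.29364]
 [217.96283 305.04828]]
wt1 [0.52852605 0.18058353 0.005     ]
wt2 [0.48702402 0.17582945 0.005     ]
wh1 [0.50075115 0.37626997 0.045     ]
wh2 [0.45830507 0.37014336 0.045     ]
rail L near [0.70625127 0.07128228 0.014     ]
rail L far [ 0.84529283 -0.11098347  0.014     ]
rail R near [ 0.60465069 -0.0016102   0.014     ]
railR far [ 0.73600994 -0.18844531  0.014     ]
red cap [0.7897463  0.06938183 0.111     ] tape [0.44629872 0.43193604 0.025     ]
```

```bash
python3 - <<'E'
from h import *
o=telemetry.get_obs(); c=viewer.get_calibration('wrist'); T=rot(o['eef_rot']); print(T)
print(c, T.T@(c['origin']-o['eef_pos']), T.T@rot(c['orientation']))
cv2.imwrite('pics/w0.png',viewer.camera('wrist')[:,:,::-1])
E
```

```text
[[ 3.73493457e-01  9.27632813e-01  3.04269501e-05]
 [ 9.27632813e-01 -3.73493458e-01  2.73475663e-05]
 [ 3.67327667e-05  1.80109003e-05 -9.99999999e-01]]
{'K': array([[411.57439767,   0.        , 319.07562861],
       [  0.        , 411.57439767, 242.84511197],
       [  0.        ,   0.        ,   1.        ]]), 'dist': array([-0.02220922,  0.        ,  0.        ,  0.        ,  0.        ]), 'origin': array([0.14510265, 0.56183205, 0.37343821]), 'orientation': array([ 0.81929332, -0.12358303, -0.08305828,  0.55370299])} [ 0.00034842 -0.07522989 -0.13414718] [[ 9.99999558e-01 -7.12857854e-04  6.12362858e-04]
 [-5.00932931e-04 -9.55662460e-01 -2.94463940e-01]
 [ 7.95123128e-04  2.94463503e-01 -9.55662395e-01]]
```

View pics/w0.png

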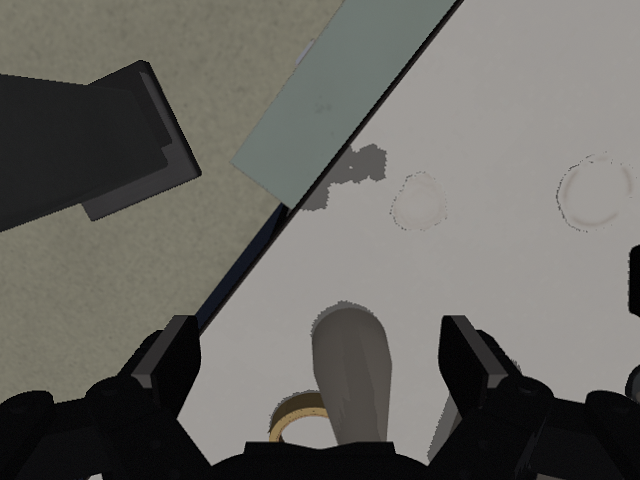

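```bash
cat >> h.py <<'E'
TH=np.radians(-54); C0=np.array([.723,-.0575,0])
RX=np.array([np.cos(TH),np.sin(TH),0]); RY=np.array([-np.sin(TH),np.cos(TH),0])
def rack(x,y,z): return C0+RX*x+RY*y+np.array([0,0,z])
def Rtool(f,tilt):
    "f horizontal forward dir (tool y when down); tilt deg: tool z leans toward f"
    f=np.array([f[0],f[1],0.]);f/=np.linalg.norm(f); up=np.array([0,0,1.]);t=np.radians(tilt)
    z=np.sin(t)*f-np.cos(t)*up; y=np.cos(t)*f+np.sin(t)*up; return np.c_[np.cross(y,z),y,z]
def delta(P,Rt):
    o=telemetry.get_obs(); T=rot(o['eef_rot'])
    s=T.T@(np.array(P)-o['eef_pos']); r=R.from_matrix(T.T@Rt).as_rotvec(degrees=True)
    print('pos',o['eef_pos'].round(4),'shift',s.round(4),np.linalg.norm(s).round(3),'turn',r.round(2),np.linalg.norm(r).round(1))
E
python3 - <<'E'
from h import *
Rt=Rtool(RY,45)
S=rack(-.085,-.07,.045); v=.294*Rt[:,1]+.956*Rt[:,2]
cam=S-v*.24; tcp=cam-Rt@np.array([0,-.0752,-.1341]); print(S,cam,tcp,Rt[:,0])
delta([.33,.25,.28],Rtool(RY,0)); delta(tcp,Rt)
E
```

```text
[ 0.61640706 -0.02987852  0.045     ] [ 0.44478864 -0.1545666   0.15734513] [ 0.56452109 -0.06757589  0.11569654] [-5.87785252e-01  8.09016994e-01  2.77555756e-17]
pos [0.2148 0.5334 0.2393] shift [-0.2199  0.2127 -0.0407] 0.309 turn [  0.     0.   -57.93] 57.9
pos [0.2148 0.5334 0.2393] shift [-0.4269  0.5489  0.1236] 0.706 turn [-41.02  22.71 -54.82] 72.1
```

Request:
step_arm(
  plan=[
    [[-0.036,0.035,-0.007],[0,0,-8.5]],
    [[-0.073,0.07,-0.014],[0,0,-17]],
    [[-0.11,0.106,-0.02],[0,0,-25.5]],
    [[-0.147,0.141,-0.027],[0,0,-34]],
    [[-0.183,0.177,-0.034],[0,0,-42.5]],
  ],
)

```text
time_s: 1.55
eef_pos: [0.2998, 0.3241, 0.2697]
eef_rot: [0.0, 0.594, 0.804, 0.0]
wrist_force: [0.9, 0.5, -0.0]
opening: 1.001
```

```bash
python3 - <<'E'
from h import *
Rt=Rtool(RY,45)
S=rack(-.085,-.07,.045); v=.294*Rt[:,1]+.956*Rt[:,2]
cam=S-v*.26; tcp=cam-Rt@np.array([0,-.0752,-.1341]); print(tcp)
delta(tcp,Rt)
E
```

```text
[ 0.55021956 -0.07796656  0.12505863]
pos [0.2998 0.3241 0.2697] shift [-0.458   0.121   0.1447] 0.495 turn [-44.54   7.42 -17.91] 48.6
```

Request:
step_arm(
  plan=[
    [[-0.042,0.011,0.013],[-4,0.7,-1.6]],
    [[-0.084,0.022,0.026],[-8,1.35,-3.2]],
    [[-0.126,0.033,0.04],[-12,2.0,-4.8]],
    [[-0.168,0.044,0.053],[-16,2.7,-6.4]],
    [[-0.21,0.055,0.066],[-20,3.3,-8]],
  ],
)

```text
time_s: 2.05
eef_pos: [0.4125, 0.1408, 0.2041]
eef_rot: [0.082, 0.53, 0.83, 0.156]
wrist_force: [0.1, 0.9, -0.7]
opening: 1.001
```

```bash
python3 - <<'E'
from h import *
Rt=Rtool(RY,45)
delta([.550,-.078,.125],Rt)
E
```

```text
pos [0.4125 0.1408 0.2041] shift [-0.2587  0.0046  0.0777] 0.27 turn [-24.51   4.39 -10.1 ] 26.9
```

Request:
step_arm(
  plan=[
    [[-0.045,0.001,0.013],[-4,0.7,-1.7]],
    [[-0.09,0.002,0.027],[-8,1.45,-3.4]],
    [[-0.135,0.003,0.04],[-12,2.2,-5.0]],
    [[-0.18,0.003,0.054],[-16.5,3,-6.8]],
    [[-0.22,0.004,0.066],[-20.5,3.7,-8.5]],
  ],
)

```text
time_s: 2.55
eef_pos: [0.5245, 0.0072, 0.1757]
eef_rot: [0.142, 0.467, 0.825, 0.286]
wrist_force: [-0.2, 1.5, 0.5]
opening: 1.001
```

Request:
step_arm(
  plan=[
    [[-0.038,0,0.012],[-4,0.7,-1.6]],
    [[-0.038,0,0.012],[-4,0.7,-1.6]],
    [[-0.038,0,0.012],[-4,0.7,-1.6]],
  ],
)

```text
time_s: 2.85
eef_pos: [0.5621, -0.0024, 0.1902]
eef_rot: [0.147, 0.461, 0.823, 0.297]
wrist_force: [-0.7, 0.5, -0.1]
opening: 1.0
```

```bash
python3 - <<'E'
from h import *
delta([.550,-.078,.125],Rtool(RY,45))
c=viewer.get_calibration('wrist');im=viewer.camera('wrist')
cv2.imwrite('pics/w1.png',im[:,:,::-1]); np.save('c1.npy',c,allow_pickle=True)
for t in ["pointer_tip","red_mark","rack_mouth"]:
        print(t,[(b['extent'],round(b['score'],2)) for b in nets.boxes_of(t,'wrist')[:2]])
E
```

```text
pos [ 0.5621 -0.0024  0.1902] shift [-0.0596 -0.079   0.018 ] 0.101 turn [-6.26  1.25 -4.03] 7.5
pointer_tip [([0.0, 109.0, 294.6, 265.4], 0.75)]
red_mark [([174.3, 114.5, 213.5, 140.6], 0.9)]
rack_mouth [([0.0, 92.4, 303.5, 261.6], 0.76)]
```

View pics/w1.png

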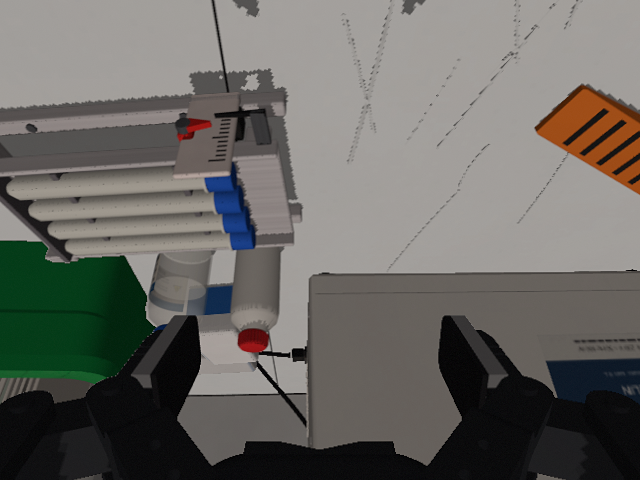

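```bash
python3 - <<'E'
import cv2
a=cv2.imread("pics/w1.png")[60:190,150:310]; a=cv2.rotate(a,cv2.ROTATE_180);cv2.imwrite("pics/w1z.png",cv2.resize(a,None,fx=4.6,fy=4.6,interpolation=cv2.INTER_CUBIC))
E
```

```text
(no output)
```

View pics/w1z.png

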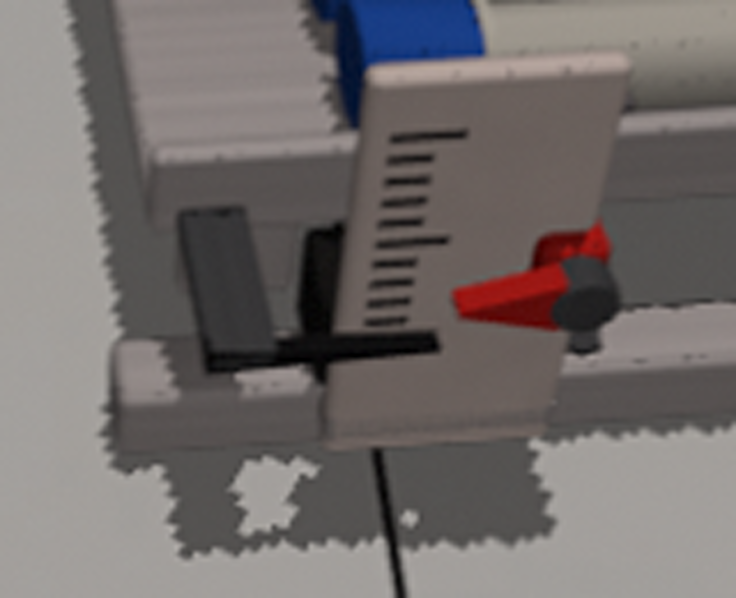

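```bash
python3 - <<'E'
from h import *
c=np.load('c1.npy',allow_pickle=True).item()
def z(p): return (309-p[0]/4.6+.0, 189-p[1]/4.6)
def onplane(px,yp):
    o,d=ray(c,px); n=RY; t=((yp)-(o-C0)@n)/(d@n); P=o+d*t; return np.array([(P-C0)@RX,(P-C0)@RY,P[2]])
for n,p in [('bl',(325,447)),('br',(545,432)),('tl',(368,68)),('tr',(628,57)),('tick0',(387,322)),('tick9',(430,135))]: print(n,onplane(z(p),-.071).round(4))
for yp in(-.072,-.076,-.08,-.084):print(yp,'ptr',onplane(z((438,343)),yp).round(4),'mark',onplane(z((455,302)),yp).round(4))
E
```

```text
bl [-0.0883 -0.071   0.0046]
br [-0.0551 -0.071   0.0039]
tl [-0.0892 -0.071   0.0812]
tr [-0.0559 -0.071   0.0799]
tick0 [-0.0818 -0.071   0.0321]
tick9 [-0.0799 -0.071   0.0686]
-0.072 ptr [-0.0744 -0.072   0.0279] mark [-0.073  -0.072   0.0365]
-0.076 ptr [-0.0761 -0.076   0.0331] mark [-0.0748 -0.076   0.0415]
-0.08 ptr [-0.0778 -0.08    0.0384] mark [-0.0765 -0.08    0.0465]
-0.084 ptr [-0.0796 -0.084   0.0436] mark [-0.0783 -0.084   0.0515]
```

```bash
python3 - <<'E'
from h import *
c=viewer.get_calibration('top'); s=viewer.get_calibration('scene')
print(telemetry.get_obs()['q'])
print('spray body',atz(c,(165,350),.1),atz(s,(351,395),0.0), atz(c,(140,350),.2))
H=np.array([.482,.356,0]);T=np.array([.508,.178,0])
f=np.array([.145,-.99])
print(proj(s,[.482,.356,.045]),proj(s,[.508,.178,.003]))
delta([.482,.356,.2],Rtool(f,0))
E
```

```text
[-0.55751351 -0.03233056  2.09594983  0.7890366   0.93965827 -3.11753236]
spray body [0.36346375 0.47233075 0.1       ] [3.53909914e-01 5.10131537e-01 1.11022302e-16] [0.36680777 0.49638796 0.2       ]
[328.91394838 309.1057405 ] [356.33296016 281.48311177]
pos [ 0.561 -0.001  0.19 ] shift [0.3443 0.096  0.0777] 0.366 turn [ 23.15 -39.23 108.29] 117.5
```

Request:
step_arm(
  plan=[
    [[0.025,0.007,0.0056],[1.66,-2.8,7.74]],
    [[0.05,0.014,0.011],[3.3,-5.6,15.5]],
    [[0.074,0.021,0.017],[5,-8.4,23.2]],
    [[0.099,0.028,0.022],[6.6,-11.2,31]],
    [[0.123,0.035,0.028],[8.3,-14,38.7]],
  ],
)

```text
time_s: 3.55
eef_pos: [0.5367, 0.1091, 0.1925]
eef_rot: [0.115, 0.671, 0.693, 0.238]
wrist_force: [-1.0, -0.1, -1.0]
opening: 0.999
```

```bash
python3 - <<'E'
from h import *
f=np.array([.145,-.99])
delta([.482,.356,.2],Rtool(f,0)); print(telemetry.get_obs()['q'])
E
```

```text
pos [0.5367 0.1091 0.1925] shift [ 0.2483 -0.0477  0.0105] 0.253 turn [ 16.77 -29.    81.31] 87.9
[-0.1652064  -0.14189966  2.13130758  0.39311972  0.71460502 -2.00886729]
```

Request:
step_arm(
  plan=[
    [[0.025,-0.005,0.001],[1.6,-2.8,7.7]],
    [[0.05,-0.01,0.002],[3.2,-5.5,15.4]],
    [[0.075,-0.014,0.003],[4.7,-8.3,23.1]],
    [[0.1,-0.019,0.004],[6.3,-11,30.8]],
    [[0.123,-0.024,0.005],[7.8,-13.8,38.4]],
  ],
)

```text
time_s: 4.05
eef_pos: [0.5114, 0.2203, 0.1955]
eef_rot: [0.08, 0.827, 0.53, 0.171]
wrist_force: [-0.3, 0.3, -0.8]
opening: 1.004
```

```bash
python3 - <<'E'
from h import *
f=np.array([.145,-.99])
delta([.482,.356,.2],Rtool(f,0)); print(telemetry.get_obs()['q'])
E
```

```text
pos [0.5114 0.2203 0.1955] shift [ 0.1123 -0.0813 -0.0083] 0.139 turn [ 11.08 -19.83  56.29] 60.7
[ 0.20987447 -0.03885213  1.98251798 -0.03899696  0.81888126 -0.90934567]
```

Request:
step_arm(
  plan=[
    [[0.016,-0.0116,-0.001],[1.5,-2.8,7.9]],
    [[0.032,-0.023,-0.002],[3,-5.5,15.7]],
    [[0.048,-0.035,-0.003],[4.5,-8.3,23.5]],
    [[0.064,-0.046,-0.005],[6.1,-11,31.2]],
    [[0.08,-0.058,-0.006],[7.7,-13.8,39]],
  ],
)

```text
time_s: 4.55
eef_pos: [0.49, 0.3171, 0.1989]
eef_rot: [0.026, 0.973, 0.221, 0.054]
wrist_force: [-0.2, 0.7, 0.4]
opening: 1.006
```

```bash
python3 - <<'E'
from h import *
f=np.array([.145,-.99])
delta([.482,.356,.2],Rtool(f,0)); print(telemetry.get_obs()['q'])
E
```

```text
pos [0.49   0.3171 0.1989] shift [ 0.0098 -0.0384 -0.0031] 0.04 turn [ 3.38 -5.97 17.25] 18.6
[ 0.40906739  0.18577462  1.69095689 -0.07611672  1.16932223 -0.01142373]
```

Request:
step_arm(
  plan=[
    [[0.005,-0.019,-0.002],[1.6,-2.8,7.9]],
    [[0.01,-0.038,-0.003],[3.2,-5.6,16]],
    [[0.01,-0.038,-0.003],[3.4,-6,17.2]],
    [[0.01,-0.038,-0.003],[3.4,-6,17.2]],
  ],
)

```text
time_s: 4.95
eef_pos: [0.483, 0.3541, 0.1993]
eef_rot: [0.001, 0.997, 0.077, 0.001]
wrist_force: [-0.8, -1.1, 0.1]
opening: 1.002
```

```bash
python3 - <<'E'
from h import *
f=np.array([.145,-.99])
delta([.482,.356,.02],Rtool(f,0))
c=viewer.get_calibration('wrist');im=viewer.camera('wrist')
cv2.imwrite('pics/w2.png',im[:,:,::-1]); np.save('c2.npy',c,allow_pickle=True)
im=im[:,:,::-1].copy(); hsv=cv2.cvtColor(im,cv2.COLOR_BGR2HSV)
m=cv2.inRange(hsv,(5,150,100),(18,255,255)); cnt=max(cv2.findContours(m,0,2)[0],key=cv2.contourArea)
print(cv2.approxPolyDP(cnt,4,True)[:,0])
for P in [(.482,.356,.045),(.508,.178,.005)]: print(proj(c,P))
E
```

```text
pos [0.483  0.3541 0.1993] shift [-0.0009 -0.0023  0.1793] 0.179 turn [ 0.08 -0.07  0.46] 0.5
[[348 237]
 [340 236]
 [336 243]
 [321 241]
 [311 250]
 [323 263]
 [342 263]
 [342 269]
 [324 269]
 [302 280]
 [341 281]
 [341 288]
 [299 288]
 [291 283]
 [296 394]
 [340 393]]
[317.87781728 221.85493452]
[316.45938429 395.6031212 ]
```

View pics/w2.png

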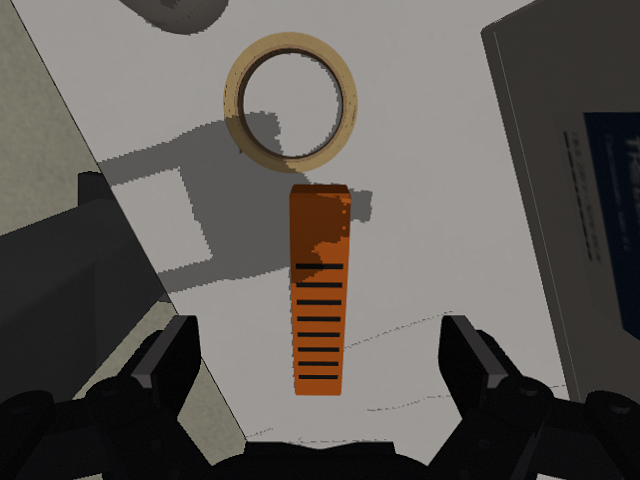

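```bash
python3 - <<'E'
from h import *
c=np.load('c2.npy',allow_pickle=True).item()
a=(atz(c,(290,195),.045)+atz(c,(351.5,194.5),.045))/2; b=(atz(c,(295,394.5),.005)+atz(c,(341,394),.005))/2
d=(b-a)[:2]; L=np.linalg.norm(d); d/=L; print(a,b,L,d,np.degrees(np.arctan2(d[1],d[0])))
h=a[:2]+d*.02; print('heel',h, b[:2]-d*.18)
delta([h[0],h[1],.022],Rtool(d,0))
E
```

```text
[0.48098781 0.3758715  0.045     ] [0.50920679 0.17971921 0.005     ] 0.19817172327437932 [ 0.1423966  -0.98980968] -81.81344887124992
heel [0.48383574 0.35607531] [0.4835754  0.35788495]
pos [0.4829 0.3538 0.1993] shift [ 0.001  -0.0024  0.1773] 0.177 turn [ 0.09 -0.07  0.6 ] 0.6
```

Request:
step_arm(
  plan=[
    [[0.001,-0.003,0.045],[0,0,0.6]],
    [[0.001,-0.003,0.09],[0,0,0.6]],
    [[0.001,-0.003,0.13],[0,0,0.6]],
    [[0.001,-0.003,0.16],[0,0,0.6]],
    [[0.001,-0.003,0.178],[0,0,0.6]],
  ],
)

```text
time_s: 5.5
eef_pos: [0.482, 0.3556, 0.0187]
eef_rot: [0.001, 0.997, 0.071, -0.001]
wrist_force: [0.9, 0.4, -0.6]
opening: 0.999
```

Request:
step_arm(
  plan=[
    [[0,0,0],[0,0,0]],
    [[0,0,0],[0,0,0]],
    [[0,0,0],[0,0,0]],
    [[0,0,0],[0,0,0]],
    [[0,0,0],[0,0,0]],
  ],
  fingers=0,
)

```text
time_s: 6.0
eef_pos: [0.4856, 0.3581, 0.0238]
eef_rot: [-0.0, 0.998, 0.07, 0.002]
wrist_force: [0.2, 0.5, 7.2]
opening: 0.508
```

Request:
step_arm(
  plan=[
    [[0,0,0],[0,0,0]],
    [[0,0,0],[0,0,0]],
    [[0,0,0],[0,0,0]],
  ],
)

```text
time_s: 6.3
eef_pos: [0.4856, 0.3581, 0.0238]
eef_rot: [-0.0, 0.998, 0.07, 0.002]
wrist_force: [-0.4, -1.2, 7.8]
opening: 0.503
```

```bash
python3 - <<'E'
from h import *
o=telemetry.get_obs(); print(o['eef_pos'],o['opening'],o['q'])
P=rack(-.300,0,.032); delta(P,Rtool(RX,0))
c=viewer.get_calibration('wrist');im=viewer.camera('wrist')
cv2.imwrite('pics/w3.png',im[:,:,::-1])
E
```

```text
[0.48563401 0.35810492 0.02381157] 0.5027691749130095 [ 4.39457492e-01  5.10409428e-01  1.66029642e+00 -1.30386154e-03
  9.66452273e-01  2.99805975e-01]
pos [0.4856 0.3581 0.0238] shift [ 0.0363  0.1797 -0.0081] 0.184 turn [  0.05  -0.26 -27.96] 28.0
```

View pics/w3.png

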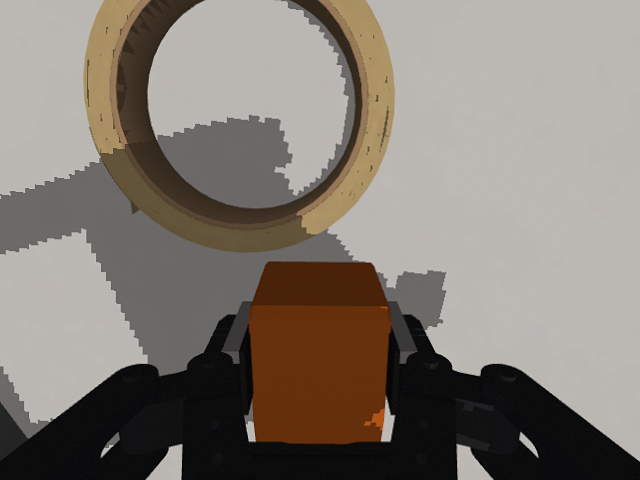

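Request:
step_arm(
  plan=[
    [[0,0,-0.02],[0,0,0]],
    [[0.005,0.03,-0.02],[0,0,-7]],
    [[0.011,0.06,-0.02],[0,0,-14]],
    [[0.018,0.09,-0.02],[0,0,-21]],
    [[0.026,0.12,-0.02],[0,0,-28]],
  ],
)

```text
time_s: 6.85
eef_pos: [0.5268, 0.2414, 0.0422]
eef_rot: [0.0, 0.95, 0.312, 0.001]
wrist_force: [0.7, -0.3, -0.6]
opening: 0.506
```

```bash
python3 - <<'E'
from h import *
o=telemetry.get_obs(); print(o['eef_pos'],o['opening'],o['wrist_force'])
P=rack(-.330,0,.03); delta(P,Rtool(RX,0))
c=viewer.get_calibration('top');im=viewer.camera('top')[:,:,::-1].copy()
h=rack(-.33,0,.045)
for P in [rack(-.12,.056,.014),rack(.12,.056,.014),rack(.12,-.056,.014),rack(-.12,-.056,.014),rack(-.12,0,.01)]:
    cv2.circle(im,tuple(proj(c,P).astype(int)),1,(0,255,0),-1)
a=im[120:320,220:500];cv2.imwrite('pics/t4.png',cv2.resize(a,None,fx=2.8,fy=2.8,interpolation=cv2.INTER_CUBIC))
E
```

```text
[0.52677775 0.24138149 0.04219914] 0.5056285599167707 [ 0.70104337 -0.27532087 -0.56251011]
pos [0.5268 0.2414 0.0422] shift [-0.0171  0.027   0.0122] 0.034 turn [ 0.07 -0.07  0.36] 0.4
```

View pics/t4.png

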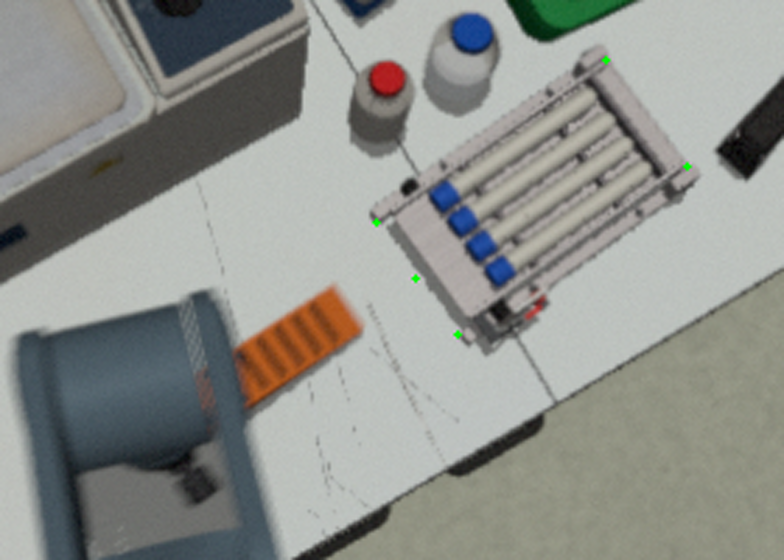

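Request:
step_arm(
  plan=[
    [[-0.017,0.01,0.006],[0,0,0.4]],
    [[-0.017,0.027,0.012],[0,0,0.4]],
    [[-0.017,0.027,0.017],[0,0,0.4]],
    [[-0.017,0.027,0.017],[0,0,0.4]],
    [[-0.017,0.027,0.017],[0,0,0.4]],
  ],
)

```text
time_s: 7.4
eef_pos: [0.5288, 0.2111, 0.0246]
eef_rot: [0.0, 0.952, 0.306, 0.0]
wrist_force: [1.0, -0.1, -0.9]
opening: 0.507
```

```bash
python3 - <<'E'
from h import *
o=telemetry.get_obs(); print(o['eef_pos'],o['opening'],o['wrist_force'])
delta(rack(-.330,0,.0245),Rtool(RX,0));delta(rack(-.29,0,.0245),Rtool(RX,0))
c=viewer.get_calibration('top');im=viewer.camera('top')[:,:,::-1].copy()
for P in [rack(-.15,.022,.005),rack(-.15,-.022,.005),rack(-.115,0,.06),rack(-.115,-.045,.06),rack(-.115,.045,.06)]:
    cv2.circle(im,tuple(proj(c,P).astype(int)),1,(0,255,0),-1)
a=im[120:320,220:500];cv2.imwrite('pics/t5.png',cv2.resize(a,None,fx=2.8,fy=2.8,interpolation=cv2.INTER_CUBIC))
im=viewer.camera('wrist');cv2.imwrite('pics/w5.png',im[:,:,::-1])
E
```

```text
[0.52877159 0.21106156 0.02458678] 0.5071748629382988 [ 0.97279956 -0.11817724 -0.92033968]
pos [0.5288 0.2111 0.0246] shift [-0.0007  0.0014  0.0001] 0.002 turn [ 0.04 -0.04 -0.36] 0.4
pos [0.5288 0.2111 0.0246] shift [-0.0005  0.0414  0.0001] 0.041 turn [ 0.04 -0.04 -0.36] 0.4
```

View pics/t5.png

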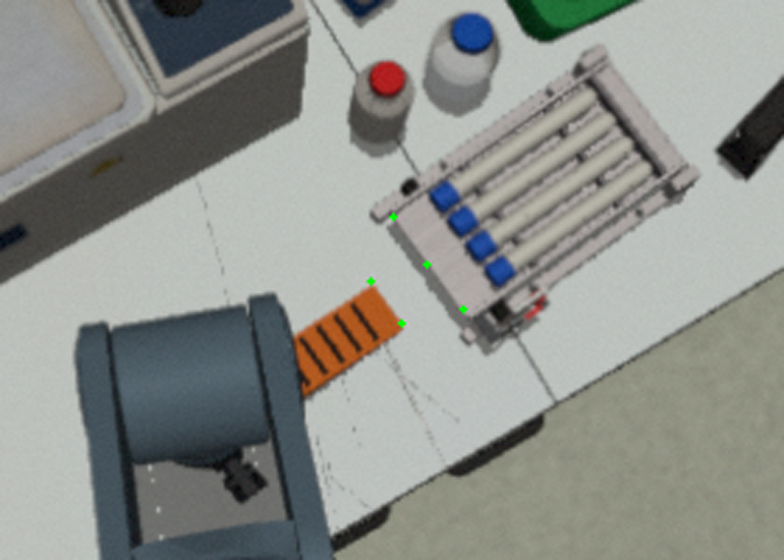

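View pics/w5.png

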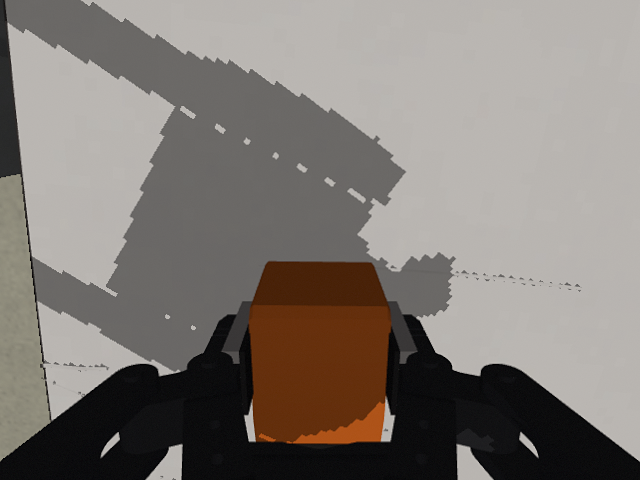

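Request:
step_arm(
  plan=[
    [[0,0.015,0],[0,0,-0.4]],
    [[0,0.03,0],[0,0,-0.4]],
    [[0,0.045,0],[0,0,-0.4]],
    [[0,0.06,0],[0,0,-0.4]],
    [[0,0.075,0],[0,0,-0.4]],
  ],
)

```text
time_s: 8.0
eef_pos: [0.5733, 0.1483, 0.0249]
eef_rot: [0.0, 0.951, 0.309, 0.001]
wrist_force: [-0.2, -0.3, -0.8]
opening: 0.507
```

Request:
step_arm(
  plan=[
    [[0,0.01,0],[0,0,0]],
    [[0,0.02,0],[0,0,0]],
    [[0,0.03,0],[0,0,0]],
    [[0,0.04,0],[0,0,0]],
    [[0,0.04,0],[0,0,0]],
  ],
)

```text
time_s: 8.5
eef_pos: [0.5959, 0.1164, 0.0243]
eef_rot: [0.0, 0.951, 0.309, -0.0]
wrist_force: [0.2, -1.1, -2.7]
opening: 0.507
```

```bash
python3 - <<'E'
from h import *
o=telemetry.get_obs(); print(o['eef_pos'],o['opening'],o['wrist_force'])
delta(rack(-.203,0,.0245),Rtool(RX,0))
c=viewer.get_calibration('top');im=viewer.camera('top')[:,:,::-1].copy()
a=im[120:320,220:500];cv2.imwrite('pics/t6.png',cv2.resize(a,None,fx=2.8,fy=2.8,interpolation=cv2.INTER_CUBIC))
E
```

```text
[0.59589692 0.11642716 0.02433455] 0.5070041736211993 [ 0.23983451 -1.10869458 -2.71716498]
pos [0.5959 0.1164 0.0243] shift [ 0.0006  0.0124 -0.0002] 0.012 turn [ 0.02  0.01 -0.03] 0.0
```

View pics/t6.png

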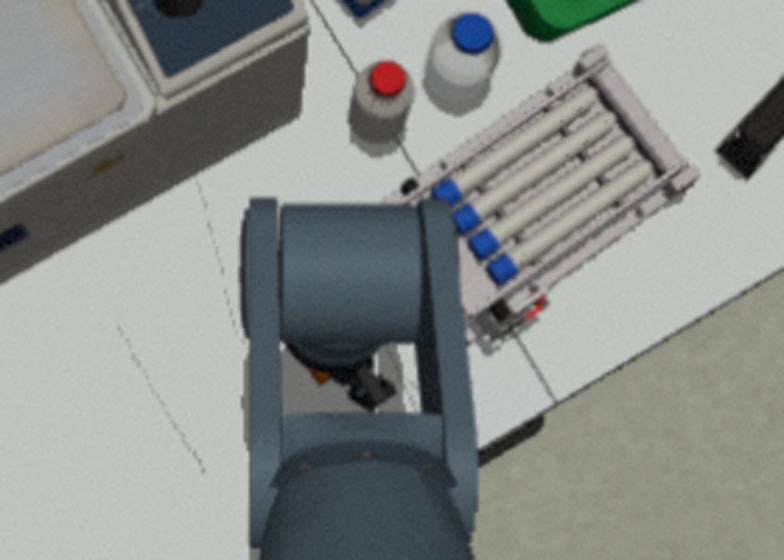

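Request:
step_arm(
  plan=[
    [[0,0.006,0],[0,0,0]],
    [[0,0.012,0],[0,0,0]],
    [[0,0.012,0],[0,0,0]],
    [[0,0.012,0.0005],[0,0,0]],
  ],
)

```text
time_s: 8.95
eef_pos: [0.6026, 0.1075, 0.0241]
eef_rot: [0.0, 0.951, 0.309, 0.0]
wrist_force: [-1.5, 0.6, -2.7]
opening: 0.509
```

Request:
step_arm(
  plan=[
    [[0,0,0],[0,0,0]],
    [[0,0,0],[0,0,0]],
    [[0,0,0],[0,0,0]],
    [[0,0,0],[0,0,0]],
    [[0,0,0],[0,0,0]],
  ],
  fingers=80,
)

```text
time_s: 9.45
eef_pos: [0.6033, 0.1074, 0.0246]
eef_rot: [0.001, 0.951, 0.309, 0.001]
wrist_force: [-0.7, 1.1, 0.7]
opening: 0.796
```

Request:
step_arm(
  plan=[
    [[0,0,-0.03],[0,0,0]],
    [[0,-0.01,-0.07],[0,0,0]],
    [[0,-0.03,-0.11],[0,0,0]],
    [[0,-0.05,-0.14],[0,0,0]],
    [[0,-0.05,-0.14],[0,0,0]],
  ],
)

```text
time_s: 9.95
eef_pos: [0.5754, 0.15, 0.1699]
eef_rot: [0.001, 0.951, 0.31, 0.005]
wrist_force: [1.2, 0.1, 0.2]
opening: 0.8
```

```bash
python3 - <<'E'
from h import *
o=telemetry.get_obs(); print(o['eef_pos'],o['opening'],o['wrist_force'],o['q'])
for ang in (0,20,40):
  f=RX*np.sin(np.radians(ang))+RY*np.cos(np.radians(ang))
  Rt=Rtool(f,60); S=rack(-.08,-.075,.045); v=.294*Rt[:,1]+.956*Rt[:,2]
  cam=S-v*.24; tcp=cam-Rt@np.array([0,-.0752,-.1341]); print(ang,tcp,cam); delta(tcp,Rt)
# camera upright alternative: tool y flipped
E
```

```text
[0.57542789 0.14998038 0.16990942] 0.7997197642253043 [1.19927039 0.09040023 0.21929243] [ 5.54537175e-02  2.86068587e-01  1.62651041e+00  1.93844045e-04
  1.21897897e+00 -5.75382593e-01]
0 [ 0.55037983 -0.08403046  0.09668836] [ 0.42600641 -0.17439304  0.09861325]
pos [0.5754 0.15   0.1699] shift [-0.1589  0.1738  0.0728] 0.246 turn [-46.16  46.47 -80.8 ] 104.0
20 [ 0.53816267 -0.05898157  0.09668836] [ 0.39038406 -0.1013564   0.09861325]
pos [0.5754 0.15   0.1699] shift [-0.154   0.1464  0.0727] 0.225 turn [-51.56  36.15 -63.11] 89.2
40 [ 0.53524952 -0.0312648   0.09668836] [ 0.38189    -0.02054085  0.09861325]
pos [0.5754 0.15   0.1699] shift [-0.14    0.1223  0.0727] 0.2 turn [-55.53  25.73 -45.24] 76.1
```

```bash
python3 - <<'E'
from h import *
f=RX*np.sin(np.radians(40))+RY*np.cos(np.radians(40))
Rt=Rtool(f,58); S=rack(-.08,-.075,.045); v=.294*Rt[:,1]+.956*Rt[:,2]
cam=S-v*.27; tcp=cam-Rt@np.array([0,-.0752,-.1341]); print(tcp,cam); delta(tcp,Rt)
E
```

```text
[ 0.50817251 -0.02937139  0.10717575] [ 0.35497343 -0.01865866  0.1144647 ]
pos [0.5754 0.15   0.1699] shift [-0.1606  0.1048  0.0619] 0.202 turn [-53.67  24.86 -45.55] 74.7
```

Request:
step_arm(
  plan=[
    [[-0.018,0.011,0.006],[-6,2.8,-5.1]],
    [[-0.036,0.022,0.013],[-12,5.5,-10.1]],
    [[-0.054,0.034,0.02],[-18,8.3,-15.2]],
    [[-0.072,0.046,0.027],[-24,11,-20.2]],
    [[-0.09,0.058,0.034],[-29.8,13.8,-25.3]],
  ],
)

```text
time_s: 10.45
eef_pos: [0.5342, 0.048, 0.13]
eef_rot: [0.208, 0.821, 0.496, 0.193]
wrist_force: [0.6, -0.9, 0.4]
opening: 0.795
```

```bash
python3 - <<'E'
from h import *
f=RX*np.sin(np.radians(40))+RY*np.cos(np.radians(40))
delta([.508,-.029,.107],Rtool(f,58));print(telemetry.get_obs()['q'])
E
```

```text
pos [0.5342 0.048  0.13  ] shift [-0.0827  0.0009  0.0171] 0.084 turn [-24.11  11.15 -19.93] 33.2
[-0.06327346 -0.02703667  2.19605658 -0.28620167  0.42445917 -0.92324913]
```

Request:
step_arm(
  plan=[
    [[-0.021,0,0.004],[-6,2.8,-5]],
    [[-0.042,0,0.008],[-12,5.6,-10]],
    [[-0.063,0.001,0.013],[-18,8.4,-15]],
    [[-0.083,0.001,0.017],[-24,11.1,-19.9]],
    [[-0.083,0.001,0.017],[-24,11.1,-19.9]],
  ],
)

```text
time_s: 10.95
eef_pos: [0.5137, 0.0255, 0.1101]
eef_rot: [0.229, 0.756, 0.559, 0.253]
wrist_force: [0.4, 0.9, -0.1]
opening: 0.802
```

```bash
python3 - <<'E'
from h import *
o=telemetry.get_obs();print(o['eef_pos'],o['q'])
c=viewer.get_calibration('wrist');im=viewer.camera('wrist')[:,:,::-1]
np.save('c7.npy',c,allow_pickle=True);cv2.imwrite('pics/w7.png',cv2.rotate(im,cv2.ROTATE_180));cv2.imwrite('pics/w7raw.png',im);print(c['origin'],proj(c,rack(-.08,-.075,.045)))
E
```

```text
[0.51371412 0.02554107 0.11011154] [-0.23574492 -0.08465944  2.36934952  0.48934737  0.18597334 -1.95959279]
[0.37309587 0.05482621 0.16547632] [255.20350247 309.80995073]
```

View pics/w7.png

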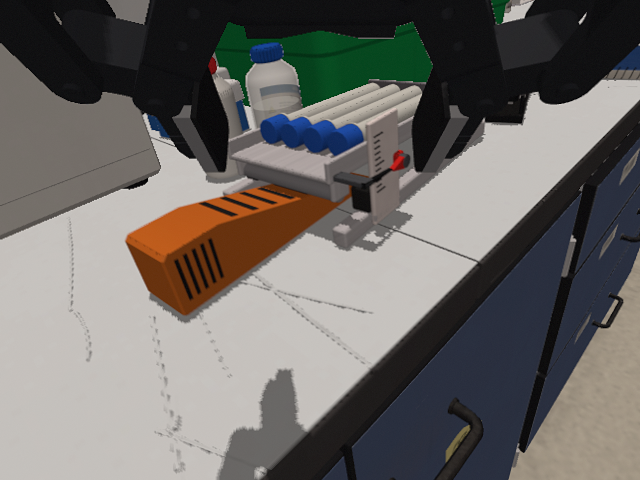

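```bash
python3 - <<'E'
import cv2
a=cv2.imread("pics/w7.png")[95:245,320:440]; cv2.imwrite("pics/w7z.png",cv2.resize(a,None,fx=4,fy=4,interpolation=cv2.INTER_CUBIC))
E
```

```text
(no output)
```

View pics/w7z.png

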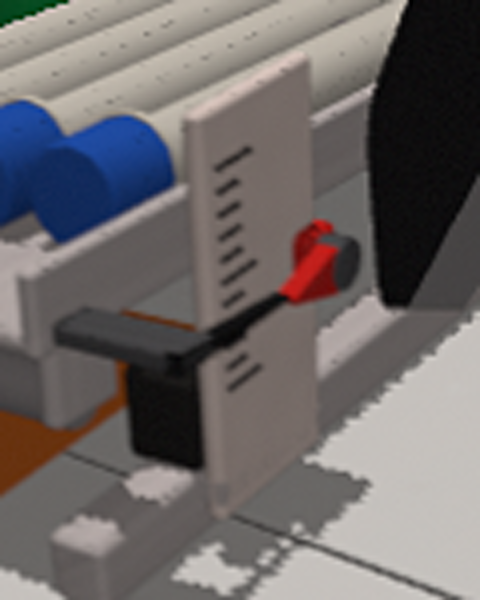

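```bash
python3 - <<'E'
from h import *
f=RX*np.sin(np.radians(40))+RY*np.cos(np.radians(40))
delta([.508,-.029,.107],Rtool(f,58))
delta([.508,-.0,.085],Rtool(RX*np.sin(np.radians(55))+RY*np.cos(np.radians(55)),64))
E
```

```text
pos [0.5131 0.0254 0.1095] shift [-0.0538  0.0093  0.0021] 0.055 turn [-17.93   3.02 -12.18] 21.9
pos [0.5131 0.0254 0.1095] shift [-0.0287 -0.0123  0.0172] 0.036 turn [-24.9   -8.19  -2.7 ] 26.3
```

Request:
step_arm(
  plan=[
    [[-0.007,-0.003,0.004],[-6.2,-2,-0.7]],
    [[-0.014,-0.006,0.008],[-12.5,-4,-1.4]],
    [[-0.021,-0.009,0.013],[-18.7,-6,-2]],
    [[-0.029,-0.012,0.017],[-24.9,-8.2,-2.7]],
    [[-0.029,-0.012,0.017],[-24.9,-8.2,-2.7]],
  ],
)

```text
time_s: 11.5
eef_pos: [0.4818, -0.0275, 0.2094]
eef_rot: [0.396, 0.705, 0.508, 0.296]
wrist_force: [0.3, -0.2, -0.7]
opening: 0.8
```

```bash
cat > v.py <<'E'
import sys
from h import *
n=sys.argv[1]
o=telemetry.get_obs();print(o['eef_pos'],o['q'])
c=viewer.get_calibration('wrist');im=viewer.camera('wrist')[:,:,::-1]
np.save(f'c{n}.npy',c,allow_pickle=True);cv2.imwrite(f'pics/w{n}raw.png',im);r=cv2.rotate(im,cv2.ROTATE_180);cv2.imwrite(f'pics/w{n}.png',r)
p=proj(c,rack(-.08,-.075,.045));print(c['origin'],p)
x,y=int(639-p[0]),int(479-p[1]);a=r[max(0,y-60):y+60,max(0,x-70):x+70];print(max(0,y-60),max(0,x-70))
cv2.imwrite(f'pics/w{n}z.png',cv2.resize(a,None,fx=5,fy=5,interpolation=cv2.INTER_CUBIC))
E
python3 v.py 8
```

```text
[ 0.48184433 -0.02753569  0.2093768 ] [-3.03826768e-01 -4.69041081e-01  2.57555165e+00  9.76671423e-01
  3.13341769e-04 -2.53020259e+00]
[0.33530985 0.0200924  0.2129029 ] [357.23423594 116.69339064]
302 211
```

View pics/w8.png

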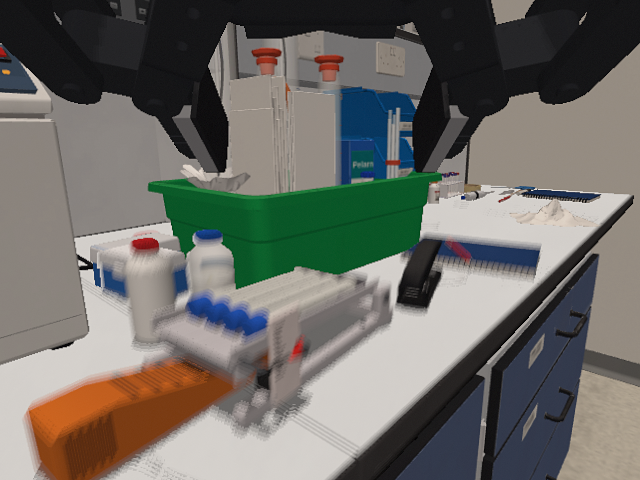

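View pics/w8z.png

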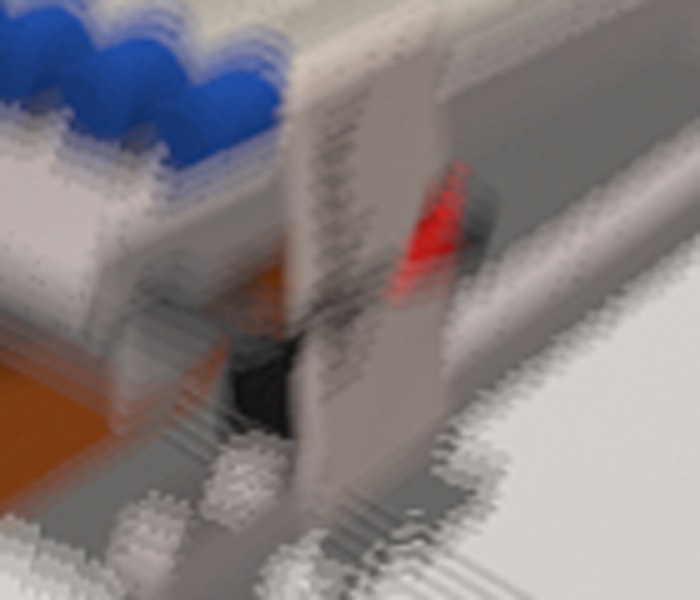

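```bash
python3 - <<'E'
from h import *
for ang,t in((15,25),(40,25),(40,35)):
  f=RX*np.sin(np.radians(ang))+RY*np.cos(np.radians(ang))
  Rt=Rtool(f,t); S=rack(-.085,-.075,.045); v=.294*Rt[:,1]+.956*Rt[:,2]
  cam=S-v*.22; tcp=cam-Rt@np.array([0,-.0752,-.1341]); print(tcp,cam); delta(tcp,Rt)
E
```

```text
[ 0.59119061 -0.04094438  0.11852472] [ 0.47465414 -0.08567854  0.2082797 ]
pos [ 0.4829 -0.0283  0.2119] shift [ 0.0199 -0.0266  0.1396] 0.143 turn [ 33.48  25.99 -29.78] 51.8
[ 0.58973961 -0.03123554  0.11852472] [ 0.46521623 -0.02252802  0.2082797 ]
pos [ 0.4829 -0.0283  0.2119] shift [ 0.0287 -0.0289  0.1359] 0.142 turn [ 34.48   8.9  -11.02] 37.3
[ 0.57734697 -0.03036896  0.11346979] [ 0.43916755 -0.02070652  0.18018513]
pos [ 0.4829 -0.0283  0.2119] shift [ 0.0257 -0.0393  0.128 ] 0.136 turn [ 24.53   9.75 -10.13] 28.3
```

```bash
python3 - <<'E'
from h import *
f=RX*np.sin(np.radians(35))+RY*np.cos(np.radians(35))
Rt=Rtool(f,28); S=rack(-.085,-.075,.045); v=.294*Rt[:,1]+.956*Rt[:,2]
cam=S-v*.25; tcp=cam-Rt@np.array([0,-.0752,-.1341]); print(tcp,cam); delta(tcp,Rt)
E
```

```text
[ 0.56462269 -0.03365074  0.1384193 ] [ 0.4352886  -0.03590828  0.22151831]
pos [ 0.4829 -0.0283  0.2119] shift [ 0.019  -0.0233  0.1058] 0.11 turn [ 31.4   12.66 -14.41] 36.8
```

Request:
step_arm(
  plan=[
    [[0.004,-0.005,0.022],[6.5,2.6,-3]],
    [[0.008,-0.01,0.044],[13,5.2,-6]],
    [[0.012,-0.014,0.065],[19.5,7.8,-9]],
    [[0.016,-0.019,0.086],[26,10.4,-12]],
    [[0.019,-0.023,0.106],[31.4,12.7,-14.4]],
  ],
)

```text
time_s: 12.05
eef_pos: [0.5626, -0.0332, 0.1312]
eef_rot: [0.163, 0.681, 0.694, 0.168]
wrist_force: [0.9, 0.3, 0.6]
opening: 0.806
```

Request:
step_arm(
  plan=[
    [[0,0,0],[0,0,0]],
    [[0,0,0],[0,0,0]],
    [[0,0,0],[0,0,0]],
  ],
)

```text
time_s: 12.35
eef_pos: [0.5606, -0.0311, 0.1312]
eef_rot: [0.164, 0.681, 0.693, 0.17]
wrist_force: [0.1, -0.0, -0.1]
opening: 0.8
```

```bash
python3 v.py 9
```

```text
[ 0.56063557 -0.03107949  0.13119057] [-0.36872395  0.0240691   2.10263286  0.32313796  0.59427725 -2.18685051]
[ 0.43212532 -0.03360449  0.21566674] [306.6374713  261.22915676]
157 262
```

View pics/w9z.png

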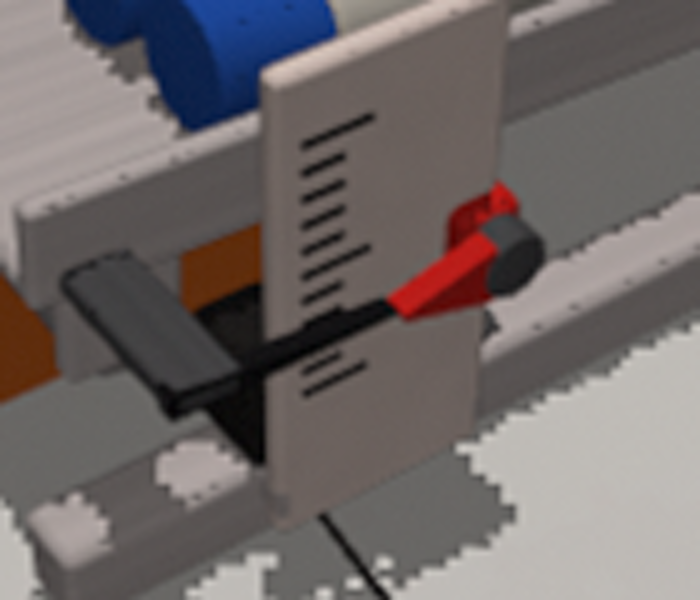

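```bash
python3 - <<'E'
from h import *
C={n:np.load(f'c{n}.npy',allow_pickle=True).item() for n in (1,7,9)}
def tri(obs):
    A=np.zeros((3,3));b=np.zeros(3)
    for n,p in obs:
        o,d=ray(C[n],(639-p[0],479-p[1])); d/=np.linalg.norm(d);M=np.eye(3)-np.outer(d,d);A+=M;b+=M@o
    P=np.linalg.solve(A,b); return [((P-C0)@RX).round(4),((P-C0)@RY).round(4),P[2].round(4)],[ (proj(C[n],P)-np.array([639-p[0],479-p[1]])).round(1) for n,p in obs]
m1=(330+455/4.6,290+302/4.6); m7=(320+287/4,95+297/4); m9=(262+395/5,157+308/5)
p7=(320+287/4,95+293/4); p9=(262+392/5,157+306/5)
print(tri([(1,m1),(7,m7),(9,m9)]),tri([(7,m7),(9,m9)]),tri([(7,p7),(9,p9)]))
c=viewer.get_calibration('scene');im=viewer.camera('scene')[:,:,::-1][170:390,240:400];cv2.imwrite('pics/s9.png',cv2.resize(im,None,fx=2.7,fy=2.7))
E
```

```text
([np.float64(-0.0756), np.float64(-0.0781), np.float64(0.0439)], [array([-0.2, -0.2]), array([0.5, 0.4]), array([-0.2, -0.4])]) ([np.float64(-0.0754), np.float64(-0.078), np.float64(0.0438)], [array([0.4, 0.3]), array([-0.4, -0.4])]) ([np.float64(-0.0763), np.float64(-0.0786), np.float64(0.045)], [array([0.5, 0.3]), array([-0.4, -0.5])])
```

View pics/s9.png

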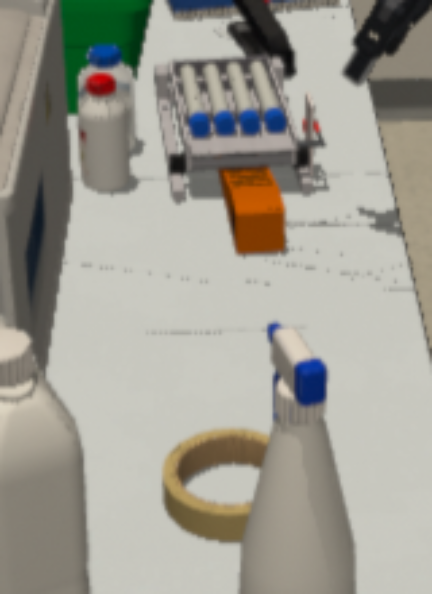

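View pics/w9.png

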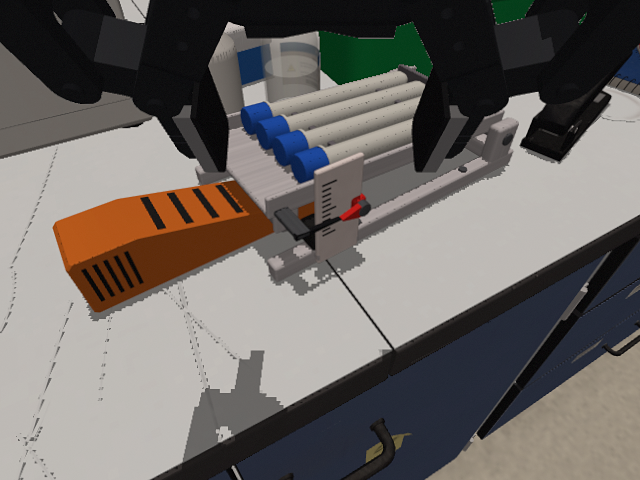

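Request:
step_arm(
  plan=[
    [[0,0,-0.02],[0,0,0]],
    [[0,0,-0.04],[0,0,0]],
    [[0,0,-0.06],[0,0,0]],
    [[0,0,-0.06],[0,0,0]],
    [[0,0,-0.06],[0,0,0]],
  ],
)

```text
time_s: 12.95
eef_pos: [0.5344, -0.0324, 0.186]
eef_rot: [0.165, 0.681, 0.693, 0.171]
wrist_force: [-0.9, 0.3, 0.1]
opening: 0.8
```

```bash
python3 - <<'E'
from h import *
from bench import ticket
print(telemetry.get_obs()['wrist_force'],ticket.hand_in())
E
```

```text
the job is handed in; nothing more can be done
[-0.87677305  0.26474423  0.11632257] None
```

I slid the orange wedge in along the rack's axis under the steel bar and stopped when my estimate put the pointer level with the red marker. Then I let go, backed the arm clear and handed the job in at about 13 s. No verdict is reported.

**Pointer and marker:** triangulated from two wrist-camera views, the pointer tip is at about 45.0 mm. The marker tip is at about 43.9 mm, from the same two views plus one taken before the push. The gap of about 1 mm is inside the 3 mm limit, and in both close-up pictures the tips look level. The marker's position agrees in the views before and after to within about half a pixel.

**Wedge:** it looks flat, straight in and under load, with the thin end about 70 mm past the bar. That distance comes from where the gripper was, not from a direct view of the thin end.

**Other things:** the tape roll and the red-capped bottle look unmoved in the last scene picture. The wrist force was near zero at the end.

**Failed check:** one near-horizontal view of the scale failed, as the arm came close to the end of joint 3's range (2.576 of 2.58 rad) and the picture was blurred. I used a steeper view instead.

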